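Slide a specimen plate to the scribed line and clip it

TASK

On the tilted sorting desk, put your fingertips on the rubber patch of the specimen plate and slide the plate out from under its cover until its front edge lies on the scribed line, then take the fingers off and swing the spring clip across so that it lies square over the plate. Press only as hard as the sliding needs, for the plate is glass and must not take more than 15 N, and do not disturb the dish, jar and tweezers around the desk.

Things in the scene. Friction and masses are not known exactly. Their poses are not given: they have to be found in the camera images.
- line (a point): Middle of the scribed line: thin (1.5 mm) and dark, straight across the channel floor and the tops of both aluminium rails. The point is at mid-channel, at rail-top height, 0.5 mm above the plate's top face. Its x axis is the way the plate must slide, climbing 3 to 7 degrees, different each time; y lies along the line; z is the desk normal. Nothing stops the plate here: it can go 33 mm past, and be slid back.
- desk: Sorting desk: light grey tilted panel 380 x 240 mm, 22 mm thick, on a grey foot; origin on the table under the foot's centre, x as the line's (but level). The panel's surface is about 55 to 80 mm above the table at the line. A white cover, its top 34 mm above the panel, hides its low end; the cover's mouth is 153 mm before the line.
- front_edge (a point): Middle of the plate's upper front edge, the edge that must come to the line; axes as the line's. It starts 50 to 85 mm short of the line.
- plate: Specimen plate, 190 x 88 x 7 mm, 0.24 to 0.5 kg, aluminium nose, glass with insects behind; origin at the centre of its underside, axes as the line's. It lies between rails (92 mm apart, tops 0.5 mm above its top) and slides only along x, drag 4.5 to 5.2 N; it stays where left. Its rear stays under the cover, so it can be moved only by friction from above.
- pad (a point): Centre of the square black rubber patch (50 x 50 mm, flush) on the plate's top face, 35 mm behind its front edge: the place to press. Hard underneath: the force climbs by about 5 to 30 N per mm, while under about 7 N the fingertips may slip. The patch rises with the slope as the plate slides.
- clip_peg (a point): Half-way up the upright round steel peg (11 mm thick, 26 mm tall) at the end of the spring clip; grip or push it to swing the clip. 55 mm from the pivot; the peg's foot is 13.5 mm and its top 39.5 mm above the panel.
- clip_pivot (a point): The clip's pivot, beside the channel: 85 mm from its middle on the line's +y side, 65 mm before the line. The clip swivels here about the desk normal.
- clip: Spring clip: flat steel arm 66 x 10 x 3 mm just above the rails, with the peg; origin on the pivot axis, 7.5 mm above the panel, x along the arm to the peg. Parked it points within 0.3 rad of the line's +x; swung clockwise seen from above by 1.57 rad from +x, it lies square across the plate, towards -y, at its end stop. Stiff (about 1 N at the peg), stays where left.
- dish_mid (a point): Bystander: closed round glass dish, 92 mm across, 17 mm high; the point is its centre.
- jar_mid (a point): Bystander: small specimen jar with white cap, 48 mm across, 62 mm tall; the point is its centre.
- tweezers: Bystander: steel tweezers lying on the table, 120 mm long, 12 mm high; origin at the middle of their underside.

How it is judged:
By the outcome, as a careful person would: the job done as asked, in the order asked, and still so for the second after the job is handed in, with the robot touching nothing.
It also fails if it takes over 67 s, if anything falls off the work surface, if the arm or the gripper's body presses on something with over 40 N, if the wrist force passes 120 N, or if a joint passes its speed limit or range.

ROBOT

A 6-joint arm with a two-finger parallel gripper is mounted at the origin on the work surface. World frame = base frame: x ahead of the robot, y to its left, z up, the work surface at z = 0. Lengths are in mm, angles in rad, forces in N, time in s.
With the tool pointing down it reaches from about 300 to 775 mm from the base axis. Payload 14.6 kg.
Tool frame: the origin (TCP) lies between the finger pads; the fingertips stand 19 mm ahead of it and the grasp point (between the pads) is the TCP; z points along the fingers, y is the line along which they close (so a half turn about z gives the same grasp; the last joint's range is limited). The gripper opens to 94 mm and grips with 3 to 60 N. Pads are 16 mm wide; open, the fingers measure 119 mm over their backs; the gripper's body (75 mm by 177 mm) begins 78 mm behind the grasp point.
Start: joints at [1.17, 0.3, 1.521, -0, 1.321, -0.067], TCP at [180.197, 519.633, 224.446] pointing down, gripper open.
Joint ranges: [-3.03, 3.03], [-0.79, 2.21], [0.23, 2.52], [-1.04, 4.18], [0, 3.07], [-2.55, 2.55]. Speed limits (rad/s): [2.22, 2.22, 2.57, 3.14, 3.14, 3.14].

INTERFACE

Orientations are given as a unit quaternion [w, x, y, z].
In Python, from plant import sensors, cams, manip, outline_of, landmark_of gives the robot as it stands. The module is installed in compiled form; this text tells all that it offers.
- The arm moves only by the tool play_rows, never from a script. Its argument "rows" is a list of rows, each a list of 7 numbers: the shift along the tool's x, y, z as a fraction of full scale, then the turn, a rotation vector about the tool's x, y, z as a fraction of full scale, then the opening, from 0 (shut) to 1 (fully open). A call has 1 to 8 rows; each row is the pose to reach, as a shift and turn from the pose commanded when the call began, along the tool's axes at that moment, turning the shorter way round; what a row does not reach only later rows make up. Full scale, the value 1, is 25 cm for a shift and pi rad for a turn. A row lasts 1/10 s, in which the tool goes at most 50 mm and 8.59 degrees, less where a joint would pass 70% of its speed; a pose out of reach is approached as far as the arm can. A call with a number of a shift or a turn outside -1 to 1 is refused whole. A call with a gripper value outside its range is refused whole. The fingers move at their own pace and stop on an object; "force" is the grip in N (left out, the last holds). Time passes only in rows, so rows that repeat a pose let the fingers close. It gives the time, the measured TCP pose, the force, the opening and the grip force at its end, in the units of the state.
- sensors.get_obs(): the state, without advancing time (a new reading comes with each control period).
- cams.read_camera(name): name is "side" or "top"; returns (picture, depth): 384x512x3 uint8, red, green, blue; 384x512 float32, mm along the optical axis (not along the pixel's ray), 0 where there is no reading.
- cams.camera_info(name): a dict with "mtx" (3x3 intrinsics, pixels), "k1" (the pictures are not rectified: a ray, as slopes to the right and down, at radius r is drawn at 1 + k1 r^2 times it, then the intrinsics apply), "R" (3x3) and "t" (3): a world point X has camera coordinates R X + t. Camera axes: x right, y down, z forward; pixel columns grow to the right and rows downward; lengths in mm; the calibration is good to about 2 mm. A picture is of the moment at which its call begins. camera_info takes no time and is no camera call.
- manip.hand_in(): hands the job in; it is judged then, once.
Trained networks look in the newest picture that a camera, given by its name, has taken for a name from the list of things; names that differ only in an ending like _2 or _b are one class to them, and where a whole thing is asked for, a point or a joint stands for the part that bears it (a point fixed in the world has none). Each returns a list of dicts, best first, with "confidence" (0 to 1); they miss things now and then, are a little off and sometimes report something else, mostly with a low value. They report only what shows in the picture. A call takes as long as a camera call.
- outline_of(camera, query): "mask" (384x512 bool, what is visible of it) and "pixel" ([column, row] in pixels, amid what is visible of it).
- landmark_of(camera, query): "pixel" ([column, row] in pixels: a listed point, or the origin of a listed thing).
The state is a dict: "clock": time; "joint_pos": joint angles; "qd": joint speeds; "joint_efforts": joint torques, N m; "ee_pos": TCP position; "tool_rot": TCP orientation; "wrist_force": force on the tool from outside, world axes, zero at the start; "wrist_torque": the same for the moment, N m; "finger_gap": opening from 0.0 (shut) to 1.0 (fully open); "gripper_force": force on a finger pad.
Only numpy, scipy, OpenCV 4.12 (cv2) and the standard library are available. Lean on these libraries where they do the work, as an engineer would, in place of code of your own. Each camera call takes 0.05 s, during which the arm holds its last target. There are 200 camera calls.

## Working session

There is one attempt and no reset: what is moved stays moved. The work goes in short steps, Python scripts to look and compute and a tool call to move; the robot and the scene stay as the last step left them, time stands still between calls to the robot, and variables do not carry over. Pictures are saved under pics/ and viewed, at most 10 in all, crops included, and the job is handed in when it is done.

Besides the shell and the picture viewer there is one more tool, called after ">>>" as name(argument=value, ...), one argument or row to a line, values as JSON. play_rows: Moves the arm, as the interface text tells. Shift numbers are shares of 25 cm and turn numbers shares of pi rad, none past 1 either way. Its arguments: {"type":"object","properties":{"rows":{"type":"array"},"force":{"type":"number"}},"required":["rows"]}

```bash
mkdir -p pics; cat > h.py <<'E'
import numpy as np, cv2
from plant import sensors, cams, manip, outline_of, landmark_of
from scipy.spatial.transform import Rotation as Rn
def ray(cam,px):
    c=cams.camera_info(cam); K=np.array(c["mtx"],float)
    d=np.array([(px[0]-K[0,2])/K[0,0],(px[1]-K[1,2])/K[1,1]]); u=d.copy()
    for _ in range(20): u=d/(1+c["k1"]*(u@u))
    R=np.array(c["R"]);t=np.array(c["t"]).ravel()
    return -R.T@t, R.T@np.array([u[0],u[1],1.0])
def at_depth(cam,px,z):
    o,d=ray(cam,px); return o+d*z
def dep(D,px,r=2):
    x,y=int(round(px[0])),int(round(px[1])); w=D[max(0,y-r):y+r+1,max(0,x-r):x+r+1]; w=w[w>0]
    return float(np.median(w)) if w.size else 0
def tri(p1,p2):
    (o1,d1),(o2,d2)=ray("top",p1),ray("side",p2)
    A=np.stack([d1,-d2],1); s=np.linalg.lstsq(A,o2-o1,rcond=None)[0]
    a,b=o1+d1*s[0],o2+d2*s[1]; return (a+b)/2,np.linalg.norm(a-b)
def on_plane(cam,px,p,n):
    o,d=ray(cam,px); return o+d*((p-o)@n/(d@n))
def proj(cam,X):
    c=cams.camera_info(cam);K=np.array(c["mtx"],float);q=np.array(c["R"])@X+np.array(c["t"]).ravel()
    u=q[:2]/q[2];u=u*(1+c["k1"]*(u@u));return K[:2,:2]@u+K[:2,2]
def tool():
    s=sensors.get_obs();q=s["tool_rot"];return np.array(s["ee_pos"]),Rn.from_quat([q[1],q[2],q[3],q[0]])
E
cat > a.py <<'E'
from h import *
np.set_printoptions(precision=1,suppress=True)
s=sensors.get_obs();print({k:np.round(v,3) for k,v in s.items()})
D={}
for c in("top","side"):
    im,D[c]=cams.read_camera(c);cv2.imwrite(f"pics/{c}0.png",im[...,::-1])
    print(c,"campos",ray(c,(256,192)))
for q in["line","front_edge","pad","clip_peg","clip_pivot","dish_mid","jar_mid","tweezers","desk"]:
    P={}
    for c in D:
        r=landmark_of(c,q)
        if r:
            p=r[0]["pixel"];P[c]=p;z=dep(D[c],p)
            print(q,c,np.array(p),round(r[0]["confidence"],2),at_depth(c,p,z) if z else None)
    if len(P)==2: print("   tri",*tri(P["top"],P["side"]))
E
python3 a.py
```

```text
{'clock': np.float64(0.0), 'joint_pos': array([ 1.2,  0.3,  1.5,  0. ,  1.3, -0.1]), 'qd': array([ 0., -0.,  0.,  0.,  0.,  0.]), 'joint_efforts': array([  0. , -53.2, -35.3,   0.1,   0. ,  -0. ]), 'ee_pos': array([180.1, 519.4, 223.9]), 'tool_rot': array([-0. ,  0.2,  1. , -0. ]), 'wrist_force': array([ 0.4, -0.4, -1. ]), 'wrist_torque': array([0., 0., 0.]), 'gripper_force': np.float64(0.0), 'finger_gap': np.float64(0.999)}
top campos (array([506.2,  74. , 800.7]), array([ 0.1,  0. , -1. ]))
side campos (array([307.9, 526.1, 552.8]), array([ 0.5, -0.6, -0.7]))
line top [266.7 209.6] 0.88 [577.9  63.   68.7]
line side [301.8 193. ] 0.75 [572.6  58.8  67.2]
   tri [574.9  61.6  68.8] 6.658510060711527
front_edge top [309.3 206.5] 0.56 [582.1 -14.4  62.7]
front_edge side [318.1 169.3] 0.95 [583.5 -13.3  63.5]
   tri [582.8 -14.   63.2] 1.7524237844457002
pad top [332.8 206.3] 0.9 [581.1 -56.9  64.1]
pad side [327. 156.] 0.63 [588.8 -54.5  64.4]
   tri [584.6 -55.   65.4] 7.93916157016941
clip_peg top [279.6 255.5] 0.78 [496.3  44.  106.3]
clip_peg side [349.  196.6] 0.51 [494.1  50.3  93.5]
   tri [496.4  43.4  87. ] 0.81560050441946
clip_pivot top [311.2 254.3] 0.59 [496.4 -12.7  76.8]
clip_pivot side [365.8 182.8] 0.65 [493.5 -13.4  76.3]
   tri [495.  -13.3  75.7] 3.024716635841814
dish_mid top [323.8 108.5] 0.84 [783.  -58.4  18.3]
dish_mid side [242.2 143.9] 0.7 [778.6 -46.3  19.1]
   tri [788.2 -59.8   6.9] 2.464923384637886
jar_mid top [250.1 122.8] 0.59 [743.2  89.3  61.2]
jar_mid side [207.9 183.7] 0.6 [730.9 112.4  48.1]
   tri [755.5  89.7  20. ] 2.005573679024741
tweezers top [177.4 235.4] 0.84 [537.7 237.7   4.9]
tweezers side [257.  301.2] 0.84 [535.5 237.    6.7]
   tri [536.8 237.    5.9] 1.9771143051519455
desk top [308.7 213.4] 0.63 [569.7 -12.9  61.4]
desk side [317.9 193. ] 0.67 [551.2  43.4  66.5]
   tri [577.9 -17.8   6.4] 7.548449042272158
```

View pics/top0.png

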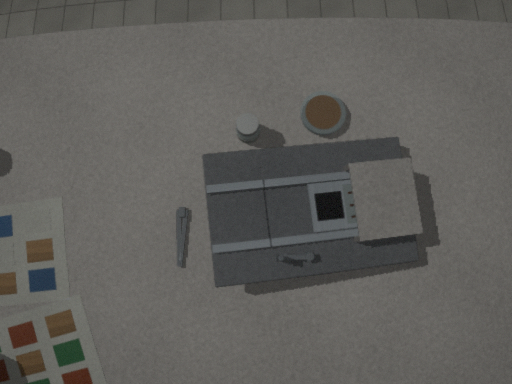

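View pics/side0.png

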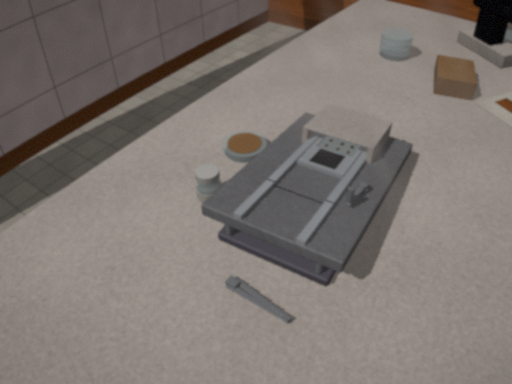

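```bash
cat > b.py <<'E'
from h import *
np.set_printoptions(precision=4,suppress=True)
N=[]
for c in("top","side"):
    im,D=cams.read_camera(c); r=outline_of(c,"desk")[0]; m=cv2.erode(r["mask"].astype(np.uint8),np.ones((5,5)))>0
    v,u=np.nonzero(m&(D>0)); P=np.array([at_depth(c,(a,b),D[b,a]) for a,b in zip(u,v)])
    P=P[(P[:,2]>30)&(P[:,2]<100)]
    rng=np.random.default_rng(0);best=None
    for _ in range(400):
        a=P[rng.choice(len(P),3,False)];n=np.cross(a[1]-a[0],a[2]-a[0]);l=np.linalg.norm(n)
        if l<1e3: continue
        n/=l;n*=np.sign(n[2])
        if n[2]<.95: continue
        k=abs((P-a[0])@n)<2
        if best is None or k.sum()>best.sum(): best=k
    for _ in range(5):
        q=P[best].mean(0);n=np.linalg.svd(P[best]-q,full_matrices=False)[2][2];n*=np.sign(n[2]);best=abs((P-q)@n)<2.5
    Q=P[best]
    print(c,r["confidence"],len(P),best.sum(),"q",q,"n",n,"slope deg",np.degrees(np.arccos(n[2])),"az uphill deg",np.degrees(np.arctan2(-n[1],-n[0])))
    rect=cv2.minAreaRect(P[:,:2].astype(np.float32));print("rect",rect)
    z=q[2]-((np.array([577,62])-q[:2])@n[:2])/n[2];print("z panel at line",z)
E
python3 b.py
```

```text
Traceback (most recent call last):
  File "b.py", line 6, in <module>
    v,u=np.nonzero(m&(D>0)); P=np.array([at_depth(c,(a,b),D[b,a]) for a,b in zip(u,v)])
                                         ~~~~~~~~^^^^^^^^^^^^^^^^
  File "h.py", line 11, in at_depth
    o,d=ray(cam,px); return o+d*z
        ~~~^^^^^^^^
  File "h.py", line 5, in ray
    c=cams.camera_info(cam); K=np.array(c["mtx"],float)
ValueError: time passes only in moves, steps and waits
```

```bash
sed -i 's/^def ray/import functools\n@functools.lru_cache\ndef info(c): return cams.camera_info(c)\ndef ray/; s/c=cams.camera_info(cam)/c=info(cam)/' h.py; python3 b.py
```

```text
top 0.91 25307 15178 q [572.6276  20.6964  63.9637] n [ 0.0099 -0.0975  0.9952] slope deg 5.625295012382609 az uphill deg 95.82091225178756
rect ((579.7918090820312, -21.223388671875), (232.79147338867188, 371.65936279296875), 5.115288734436035)
z panel at line 67.96726774280026
side 0.71 18900 11303 q [561.182   51.7536  67.0297] n [ 0.0082 -0.096   0.9953] slope deg 5.529031259096664 az uphill deg 94.87376514002753
rect ((579.018798828125, -14.975067138671875), (234.71075439453125, 377.0662841796875), 5.231500148773193)
z panel at line 67.88783165278875
```

```bash
cat >> h.py <<'E'
n0=np.array([.0090,-.0967,.9952]);n0/=np.linalg.norm(n0)
q0=np.array([577,62,67.95])
yaw=np.radians(95.2)
ex=np.array([np.cos(yaw),np.sin(yaw),0]);ex-=n0*(ex@n0);ex/=np.linalg.norm(ex);ey=np.cross(n0,ex)
E3=np.stack([ex,ey,n0],1)
def rect(cam,im,h,x0=-160,x1=60,y0=-75,y1=110,s=3):
    # rectified view: col = x along slide, row = y, at height h over panel
    X,Y=np.meshgrid(np.arange(x0,x1,1/s),np.arange(y0,y1,1/s))
    P=q0+X[...,None]*ex+Y[...,None]*ey+h*n0
    c=info(cam);R=np.array(c["R"]);t=np.array(c["t"]).ravel()
    p=cv2.projectPoints(P.reshape(-1,1,3),cv2.Rodrigues(R)[0],t,np.array(c["mtx"],float),np.array([c["k1"],0,0,0.]))[0].reshape(X.shape+(2,)).astype(np.float32)
    return cv2.remap(im,p,None,cv2.INTER_CUBIC)
E
cat > c.py <<'E'
from h import *
a=[]
for c in("top","side"):
    im=cams.read_camera(c)[0];a.append(rect(c,im,7.5))
a=np.vstack(a);a=cv2.convertScaleAbs(a,alpha=1.8)
a=cv2.resize(a,None,fx=.5,fy=.5) if a.shape[0]>1200 else a
cv2.imwrite("pics/rect0.png",cv2.resize(a,(330,555))[...,::-1] if 0 else np.hstack([a[:555],a[555:]])[...,::-1][:, :])
print(a.shape)
# profiles (per mm)
for c in("top","side"):
    im=cams.read_camera(c)[0]
    f=rect(c,im,7.5,-5-10,20,s=1).mean(2);print(c,"railprof cols -15..19")
    for y in(-50,49): print(y,np.round(f[75+y-2:75+y+3].mean(0)).astype(int))
    f=rect(c,im,7.,-110,-50,s=1).mean(2);print("edge -110..-51 y=-35..-25,25..35");print(np.round(f[40:110].mean(0)).astype(int))
    f=rect(c,im,0,-30,30,s=1).mean(2);print("floor line -30..29");print(np.round(f[45:105].mean(0)).astype(int))
    f=rect(c,im,7.5,-140,50,s=1).mean(2)
    for x0,x1 in((-60,-40),(20,45)): print("rail y prof",x0,np.round(f[15:140,x0+140:x1+140].mean(1)).astype(int))
E
python3 c.py
```

```text
(1110, 660, 3)
top railprof cols -15..19
-50 [100 100 100  99 100 100 100 100 101 102 101 101 100 101  98  89  78  70
  72  85  94  98 100 102 102 102 101 101 101 101 100  99 100 100 101]
49 [74 73 74 74 74 74 75 75 75 74 73 73 73 74 74 71 64 56 54 60 69 75 75 76
 76 76 75 73 72 74 75 77 77 77 78]
edge -110..-51 y=-35..-25,25..35
[43 43 43 43 42 42 42 42 43 42 42 43 44 43 43 42 42 42 42 42 43 49 60 74
 88 97 99 98 97 97 96 95 91 83 75 69 67 66 66 67 67 67 67 67 67 67 67 67
 67 67 67 67 67 67 67 66 66 66 66 66]
floor line -30..29
[65 66 66 66 66 66 66 66 66 66 66 66 66 65 65 65 65 65 66 66 66 67 67 66
 66 66 67 67 66 65 61 53 48 50 57 63 66 66 65 65 65 65 65 65 66 66 66 65
 65 65 65 66 66 66 66 67 67 67 67 67]
rail y prof -60 [ 66  65  65  69  77  88  94  97  98  99  99  99  98  97  97  98  99  95
  80  61  48  45  46  53  61  66  68  68  67  66  66  66  65  65  66  68
  69  69  68  67  68  68  67  66  65  65  65  65  65  65  65  66  66  67
  67  67  66  66  66  66  66  66  66  67  68  68  68  68  67  66  67  66
  66  65  66  67  67  67  68  68  67  67  66  66  66  67  67  67  67  67

[... 1813 characters left out ...]
92  92  92  93  92  92  93  93  93
  94  94  94  94  94  94  93  93  93  93  93  93  93  93  94  96 101 107
 115 121 125 127 129 129 128 129 129 128 128 127 122 112 100  86  76]
rail y prof 20 [ 98 105 114 123 129 132 134 135 136 136 136 137 136 133 128 119 106  91
  77  69  65  63  62  66  73  80  86  88  89  90  90  90  90  90  90  90
  89  89  90  90  90  90  90  90  89  89  90  89  89  89  89  89  89  90
  89  89  89  89  89  89  90  90  90  90  90  91  91  92  92  91  91  92
  92  93  93  93  93  92  92  92  92  92  92  92  92  92  92  92  92  91
  91  91  91  91  92  92  92  92  92  91  92  92  92  92  92  94  99 106
 115 123 129 132 134 135 135 135 135 135 135 134 129 119 105  89  75]
```

```bash
cat > d.py <<'E'
from h import *
np.set_printoptions(precision=4,suppress=True)
p,R=tool();M=R.as_matrix();print("toolx",M[:,0],"tooly",M[:,1],"z",M[:,2]);print("E3\n",E3)
print("pad top world",q0+E3@[-111.8,3.5,7])
for s in (1,-1):
  for nm,y in (("ey",ey),("ex",ex)):
    y=s*y; x=np.cross(y,-n0); T=np.stack([x,y,-n0],1)
    rv=(R.inv()*Rn.from_matrix(T)).as_rotvec();print(s,nm,"rotvec",rv,"frac",rv/np.pi)
    if nm=="ey":
        for h in(60,0):
            tgt=q0+E3@[-111.8,3.5,7+19+h];print("  tgt",tgt,"shift frac",M.T@(tgt-p)/250)
E
python3 d.py
```

```text
toolx [-0.9448  0.3276 -0.    ] tooly [ 0.3276  0.9448 -0.0001] z [-0.     -0.0001 -1.    ]
E3
 [[-0.0902 -0.9959  0.009 ]
 [ 0.9912 -0.0906 -0.0967]
 [ 0.0971  0.0002  0.9953]]
pad top world [583.6601 -49.8078  64.0591]
1 ey rotvec [-0.0972 -0.0625 -1.9935] frac [-0.0309 -0.0199 -0.6345]
  tgt [584.3711 -57.4477 142.6856] shift frac [-2.2837 -1.6512  0.3271]
  tgt [583.8311 -51.6453  82.9692] shift frac [-2.274 -1.63   0.566]
1 ex rotvec [-0.0958  0.0209 -0.4242] frac [-0.0305  0.0066 -0.135 ]
-1 ey rotvec [-0.0556  0.0866  1.1453] frac [-0.0177  0.0275  0.3646]
  tgt [584.3711 -57.4477 142.6856] shift frac [-2.2837 -1.6512  0.3271]
  tgt [583.8311 -51.6453  82.9692] shift frac [-2.274 -1.63   0.566]
-1 ex rotvec [0.0288 0.1322 2.7142] frac [0.0092 0.0421 0.864 ]
```

>>> play_rows(
  rows=[
    [-0.98,-0.71,0,-0.0177,0.0275,0.3646,0],
    [-0.98,-0.71,0,-0.0177,0.0275,0.3646,0],
    [-0.98,-0.71,0,-0.0177,0.0275,0.3646,0],
    [-0.98,-0.71,0,-0.0177,0.0275,0.3646,0],
    [-0.98,-0.71,0,-0.0177,0.0275,0.3646,0],
    [-0.98,-0.71,0,-0.0177,0.0275,0.3646,0],
    [-0.98,-0.71,0,-0.0177,0.0275,0.3646,0],
    [-0.98,-0.71,0,-0.0177,0.0275,0.3646,0],
  ],
  force=20,
)

```text
clock: 2.3
ee_pos: [354.5, 270.3, 224.6]
tool_rot: [-0.036, 0.677, 0.734, 0.033]
wrist_force: [-0.5, -0.3, -0.0]
finger_gap: 0.358
gripper_force: 0.0
```

```bash
cat > g.py <<'E'
from h import *
import sys
np.set_printoptions(precision=4,suppress=True)
# usage: g.py x y h(tip above panel) : shift needed in tool axes; orientation target -ey
x,y,h=map(float,sys.argv[1:4]); ang=float(sys.argv[4]) if len(sys.argv)>4 else 0
p,R=tool();s=sensors.get_obs()
Y=-ey*np.cos(ang)-ex*np.sin(ang); T=np.stack([np.cross(Y,-n0),Y,-n0],1)
tgt=q0+E3@[x,y,h+19]
print("frac shift",R.as_matrix().T@(tgt-p)/250,"turn",(R.inv()*Rn.from_matrix(T)).as_rotvec()/np.pi)
tip=E3.T@(p+R.as_matrix()[:,2]*19-q0);print("tip in desk frame",tip,"F desk",E3.T@np.array(s["wrist_force"]),"t",s["clock"],"gap",s["finger_gap"],"j",np.array(s["joint_pos"]))
E
python3 g.py -111.8 3.5 67
```

```text
frac shift [-1.4067  0.81    0.1911] turn [ 0.0003 -0.0002 -0.003 ]
tip in desk frame [241.7319 202.7363 114.769 ] F desk [-0.2462  0.5184  0.0195] t 2.3 gap 0.3576790234635743 j [0.5189 0.0367 1.8311 0.094  1.2337 0.4083]
```

>>> play_rows(
  rows=[
    [-0.95,0.55,0,0,0,0,0],
    [-0.95,0.55,0,0,0,0,0],
    [-0.95,0.55,0,0,0,0,0],
    [-0.95,0.55,0,0,0,0,0],
    [-0.95,0.55,0,0,0,0,0],
    [-0.95,0.55,0,0,0,0,0],
    [-0.95,0.55,0,0,0,0,0],
  ],
)

```text
clock: 3.0
ee_pos: [512.9, 46.3, 200.7]
tool_rot: [-0.036, 0.675, 0.736, 0.032]
wrist_force: [0.9, -0.1, -0.3]
finger_gap: 0.006
gripper_force: 0.0
```

```bash
python3 g.py -111.8 3.5 37
```

```text
frac shift [-0.4586  0.2489  0.3081] turn [-0.0001  0.0001 -0.0011]
tip in desk frame [  3.0737  65.2983 114.037 ] F desk [-0.1676 -0.921  -0.3185] t 3.0 gap 0.005888055886051133 j [-0.0284  0.2461  1.6493  0.1011  1.2599 -0.1473]
```

>>> play_rows(
  rows=[
    [-0.459,0.249,0.15,0,0,0,0],
    [-0.459,0.249,0.15,0,0,0,0],
    [-0.459,0.249,0.15,0,0,0,0],
    [-0.459,0.249,0.308,0,0,0,0],
    [-0.459,0.249,0.308,0,0,0,0],
    [-0.459,0.249,0.308,0,0,0,0],
    [-0.459,0.249,0.308,0,0,0,0],
  ],
)

```text
clock: 3.7
ee_pos: [584.1, -51.3, 115.8]
tool_rot: [-0.035, 0.673, 0.738, 0.033]
wrist_force: [-0.0, -0.1, 0.6]
finger_gap: 0.005
gripper_force: 0.0
```

```bash
cat > e.py <<'E'
from h import *
np.set_printoptions(precision=1,suppress=True)
a,_=cams.read_camera("top");b,D=cams.read_camera("side")
A=a[130:270,200:420];B=b[100:270,200:420]
f=lambda i:cv2.convertScaleAbs(cv2.resize(i,None,fx=1.8,fy=1.8,interpolation=cv2.INTER_CUBIC),alpha=1.3)
A,B=f(A),f(B);A=cv2.copyMakeBorder(A,0,B.shape[0]-A.shape[0],0,0,cv2.BORDER_CONSTANT)
cv2.imwrite("pics/near1.png",np.hstack([A,B])[...,::-1])
E
python3 e.py; python3 g.py -111.8 3.5 10
```

```text
frac shift [-0.013  -0.0012  0.1179] turn [0.0008 0.0003 0.0003]
tip in desk frame [-108.5453    3.2297   39.4702] F desk [-0.5139 -0.82   -0.3464] t 3.8 gap 0.0061376571790241734 j [-0.1906  0.4968  1.5152  0.102   1.1561 -0.3245]
```

View pics/near1.png

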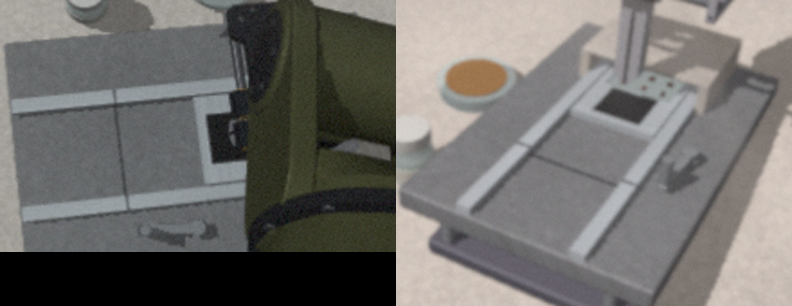

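>>> play_rows(
  rows=[
    [0,0,0.108,0,0,0,0],
    [0,0,0.108,0,0,0,0],
    [0,0,0.108,0,0,0,0],
    [0,0,0.108,0,0,0,0],
  ],
)

```text
clock: 4.2
ee_pos: [583.7, -49.4, 88.1]
tool_rot: [-0.035, 0.673, 0.738, 0.033]
wrist_force: [-0.9, 0.6, -0.7]
finger_gap: 0.009
gripper_force: 0.0
```

```bash
python3 g.py -111.8 3.5 7
```

```text
frac shift [-0.0108 -0.0003  0.0196] turn [0.0005 0.0002 0.    ]
tip in desk frame [-109.0991    3.3973   11.899 ] F desk [ 0.6111  0.8432 -0.7954] t 4.2 gap 0.009002796483810693 j [-0.1872  0.5306  1.535   0.1047  1.1036 -0.3265]
```

>>> play_rows(
  rows=[
    [-0.01,0,0.008,0,0,0,0],
    [-0.01,0,0.008,0,0,0,0],
    [-0.01,0,0.008,0,0,0,0],
  ],
)

```text
clock: 4.5
ee_pos: [583.5, -51.8, 84.7]
tool_rot: [-0.036, 0.674, 0.737, 0.033]
wrist_force: [-0.7, -0.1, -0.4]
finger_gap: 0.003
gripper_force: 0.0
```

>>> play_rows(
  rows=[
    [0,0,0.003,0,0,0,0],
    [0,0,0.003,0,0,0,0],
    [0,0,0.003,0,0,0,0],
  ],
)

```text
clock: 4.8
ee_pos: [583.6, -51.7, 84.3]
tool_rot: [-0.036, 0.674, 0.738, 0.033]
wrist_force: [-2.4, -1.5, 4.4]
finger_gap: 0.006
gripper_force: 2.5
```

>>> play_rows(
  rows=[
    [0,0,0.002,0,0,0,0],
    [0,0,0.002,0,0,0,0],
    [0,0,0.002,0,0,0,0],
  ],
)

```text
clock: 5.1
ee_pos: [583.6, -51.7, 84.2]
tool_rot: [-0.036, 0.674, 0.738, 0.033]
wrist_force: [-4.5, -0.8, 10.0]
finger_gap: 0.004
gripper_force: 5.0
```

>>> play_rows(
  rows=[
    [0,-0.0015,0,0,0,0,0],
    [0,-0.0015,0,0,0,0,0],
    [0.004,-0.0015,0,0,0,0,0],
    [0.008,-0.0015,0,0,0,0,0],
    [0.012,-0.0015,0,0,0,0,0],
    [0.016,-0.0015,0,0,0,0,0],
    [0.02,-0.0015,0,0,0,0,0],
  ],
)

```text
clock: 5.8
ee_pos: [583.1, -47.4, 84.6]
tool_rot: [-0.035, 0.674, 0.738, 0.033]
wrist_force: [-1.4, -6.6, 6.9]
finger_gap: 0.005
gripper_force: 3.8
```

```bash
cat > m.py <<'E'
from h import *
np.set_printoptions(precision=2,suppress=True)
im=cams.read_camera("top")[0];s=sensors.get_obs()
p,R=tool();print("tip",E3.T@(p+R.as_matrix()[:,2]*19-q0),"Fdesk",E3.T@np.array(s["wrist_force"]),s["clock"])
def band(h,y0,y1): return cv2.GaussianBlur(rect("top",im,h,-110,40,y0,y1,s=4).mean(2),(0,0),1).mean(0)
xs=np.arange(-110,40,.25)
for y0,y1 in((-36,-26),(-15,0),(0,15),(30,40)):
    e=band(7,y0,y1);g=np.gradient(e);i=np.argmin(g);print(y0,"edge x",xs[i],"slope",round(g[i],1))
for y0,y1 in((-51,-45),(53,59)):
    e=band(7.5,y0,y1);k=(xs>-6)&(xs<12);print("rail line x",xs[k][np.argmin(e[k])],e[k].min())
E
python3 m.py
```

```text
tip [-107.33    3.77    8.26] Fdesk [-4.85  1.2   6.88] 5.85
-36 edge x -72.5 slope -2.5
-15 edge x -72.25 slope -2.8
0 edge x -72.5 slope -2.7
30 edge x -72.5 slope -2.5
rail line x 2.25 85.33909671586868
rail line x 2.25 87.58130756161579
```

>>> play_rows(
  rows=[
    [0.0,0,0.0012,0,0,0,0],
    [0.005,0,0.0012,0,0,0,0],
    [0.011,0,0.0012,0,0,0,0],
    [0.017,0,0.0012,0,0,0,0],
    [0.023,0,0.0012,0,0,0,0],
    [0.029,0,0.0012,0,0,0,0],
    [0.035,0,0.0012,0,0,0,0],
    [0.04,0,0.0012,0,0,0,0],
  ],
)

```text
clock: 6.65
ee_pos: [582.3, -37.5, 85.6]
tool_rot: [-0.035, 0.674, 0.738, 0.033]
wrist_force: [-3.2, -6.7, 10.0]
finger_gap: 0.003
gripper_force: 5.3
```

>>> play_rows(
  rows=[
    [0.007,0,0,0,0,0,0],
    [0.015,-0.0002,0,0,0,0,0],
    [0.024,-0.0003,0,0,0,0,0],
    [0.032,-0.0004,0,0,0,0,0],
    [0.04,-0.0005,0,0,0,0,0],
    [0.048,-0.0006,0,0,0,0,0],
    [0.056,-0.0007,0,0,0,0,0],
    [0.06,-0.0008,0,0,0,0,0],
  ],
)

```text
clock: 7.45
ee_pos: [580.8, -22.5, 87.1]
tool_rot: [-0.035, 0.674, 0.738, 0.033]
wrist_force: [-1.3, -6.5, 9.4]
finger_gap: 0.005
gripper_force: 5.0
```

```bash
python3 m.py
```

```text
tip [-82.25   3.79   8.27] Fdesk [-3.97  2.55 10.5 ] 7.5
-36 edge x -47.0 slope -2.6
-15 edge x -47.5 slope -2.7
0 edge x -47.25 slope -2.8
30 edge x -47.25 slope -2.6
rail line x 2.25 89.35769832156417
rail line x 2.25 89.06223428721188
```

>>> play_rows(
  rows=[
    [0.008,0,0,0,0,0,0],
    [0.018,-0.0001,0,0,0,0,0],
    [0.028,-0.0002,0,0,0,0,0],
    [0.038,-0.0003,0,0,0,0,0],
    [0.048,-0.0004,0,0,0,0,0],
    [0.058,-0.0005,0,0,0,0,0],
    [0.066,-0.0006,0,0,0,0,0],
    [0.072,-0.0006,0,0,0,0,0],
  ],
)

```text
clock: 8.3
ee_pos: [579.2, -4.7, 88.8]
tool_rot: [-0.035, 0.674, 0.738, 0.033]
wrist_force: [-1.4, -5.5, 9.4]
finger_gap: 0.009
gripper_force: 5.0
```

>>> play_rows(
  rows=[
    [0.008,0,0,0,0,0,0],
    [0.018,-0.0001,0,0,0,0,0],
    [0.028,-0.0002,0,0,0,0,0],
    [0.038,-0.0003,0,0,0,0,0],
    [0.048,-0.0004,0,0,0,0,0],
    [0.058,-0.0005,0,0,0,0,0],
    [0.066,-0.0006,0,0,0,0,0],
    [0.072,-0.0006,0,0,0,0,0],
  ],
)

```text
clock: 9.1
ee_pos: [577.5, 13.1, 90.6]
tool_rot: [-0.034, 0.674, 0.738, 0.033]
wrist_force: [0.1, -6.3, 8.5]
finger_gap: 0.004
gripper_force: 4.9
```

```bash
python3 m.py
```

```text
tip [-46.11   3.85   8.3 ] Fdesk [-3.9   0.56 10.71] 9.15
-36 edge x -11.5 slope -2.8
-15 edge x -11.5 slope -2.7
0 edge x -11.25 slope -2.6
30 edge x -11.75 slope -2.7
rail line x 2.25 88.40503621042751
rail line x 2.25 89.56835114501031
```

>>> play_rows(
  rows=[
    [0.008,0,0,0,0,0,0],
    [0.016,0,0,0,0,0,0],
    [0.024,-0.0001,0,0,0,0,0],
    [0.032,-0.0001,0,0,0,0,0],
    [0.04,-0.0001,0,0,0,0,0],
    [0.046,-0.0001,0,0,0,0,0],
    [0.048,-0.0001,0,0,0,0,0],
    [0.048,-0.0001,0,0,0,0,0],
  ],
)

```text
clock: 9.95
ee_pos: [576.4, 25.1, 91.8]
tool_rot: [-0.034, 0.674, 0.738, 0.033]
wrist_force: [0.3, -5.8, 10.3]
finger_gap: 0.004
gripper_force: 5.0
```

```bash
cat > f.py <<'E'
from h import *
np.set_printoptions(precision=2,suppress=True)
s=sensors.get_obs();p,R=tool();print("tip",E3.T@(p+R.as_matrix()[:,2]*19-q0),"Fdesk",E3.T@np.array(s["wrist_force"]),s["clock"])
im=np.mean([cams.read_camera("top")[0].astype(np.float32) for _ in range(4)],0)
a=rect("top",im,7,-30,20,-75,80,s=5);cv2.imwrite("pics/fine_%d.png"%(s["clock"]*100),cv2.convertScaleAbs(cv2.resize(a,(500,600)),alpha=1.8)[...,::-1])
xs=np.arange(-30,20,.2)
for y0,y1 in((-36,-26),(-20,0),(5,25),(30,40)):
    e=rect("top",im,7,-30,20,y0,y1,s=5).mean(2).mean(0);print(y0,np.round(e[90:215:5]).astype(int),"x from -12 step 1; steepest",xs[np.argmin(np.gradient(e))])
for y0,y1 in((-51,-45),(53,59)):
    e=rect("top",im,7.5,-30,20,y0,y1,s=5).mean(2).mean(0);k=(xs>-4)&(xs<9);w=np.clip(e[k].max()-6-e[k],0,None);print("rail line centroid",(w*xs[k]).sum()/w.sum(),"at y",(y0+y1)/2)
E
python3 f.py
```

```text
tip [-34.24   3.85   8.34] Fdesk [-4.78  0.23 10.79] 9.95
-36 [ 25  28  35  56  82 101 112 116 116 117 115 111 101  86  68  57  59  69
  76  79  79  79  79  78  78] x from -12 step 1; steepest 1.3999999999998884
-20 [ 30  28  28  30  40  61  86 103 113 116 116 111 102  86  68  59  61  70
  77  80  80  79  79  78  78] x from -12 step 1; steepest 1.1999999999998892
5 [ 35  35  35  36  45  62  84 101 112 116 116 113 104  87  69  59  61  70
  77  79  79  79  79  80  80] x from -12 step 1; steepest 1.1999999999998892
30 [ 34  34  35  35  33  34  35  47  64  85 101 108 103  88  70  60  61  70
  78  80  79  78  78  78  78] x from -12 step 1; steepest 1.3999999999998884
rail line centroid 2.1305636916559343 at y -48.0
rail line centroid -0.7906315515219882 at y 56.0
```

>>> play_rows(
  rows=[
    [0.002,0,0,0,0,0,0],
    [0.005,0,0,0,0,0,0],
    [0.0072,0,0,0,0,0,0],
    [0.0072,0,0,0,0,0,0],
    [0.0072,0,0,0,0,0,0],
  ],
)

```text
clock: 10.65
ee_pos: [576.3, 26.8, 92.0]
tool_rot: [-0.034, 0.674, 0.738, 0.033]
wrist_force: [-0.4, -5.1, 10.3]
finger_gap: 0.006
gripper_force: 5.1
```

```bash
python3 f.py; ls pics
```

```text
tip [-32.53   3.86   8.35] Fdesk [-4.    0.86 10.75] 10.65
-36 [ 24  24  25  24  29  42  61  82 101 111 117 117 115 108  94  80  70  70
  75  79  79  79  79  79  79] x from -12 step 1; steepest 2.5999999999998806
-20 [ 35  34  32  31  29  27  32  46  69  91 107 114 115 108  95  80  72  72
  77  79  79  79  78  78  78] x from -12 step 1; steepest 2.199999999999889
5 [ 34  34  35  35  35  35  39  50  66  86 101 112 115 109  95  79  70  71
  76  78  78  79  79  79  79] x from -12 step 1; steepest 2.199999999999889
30 [34 34 34 34 35 34 34 34 35 43 55 74 91 98 92 80 71 73 77 79 79 79 78 78
 79] x from -12 step 1; steepest 2.7999999999998835
rail line centroid 2.1413480922112456 at y -48.0
rail line centroid -0.6206568693096204 at y 56.0
fine_1065.png
fine_994.png
near1.png
rect0.png
side0.png
top0.png
```

>>> play_rows(
  rows=[
    [0,0,-0.004,0,0,0,0],
    [0,0,-0.012,0,0,0,0],
    [0,0,-0.05,0,0,0,0],
    [0,0,-0.15,0,0,0,0.35],
    [0,0,-0.25,0,0,0,0.35],
    [0,0,-0.25,0,0,0,0.35],
    [0,0,-0.25,0,0,0,0.35],
  ],
)

```text
clock: 11.55
ee_pos: [575.9, 21.5, 153.3]
tool_rot: [-0.036, 0.674, 0.738, 0.033]
wrist_force: [-0.9, 0.4, 0.2]
finger_gap: 0.311
gripper_force: 0.0
```

```bash
python3 f.py; cat > k.py <<'E'
from h import *
np.set_printoptions(precision=1,suppress=True)
D={};P={}
for c in("top","side"): D[c]=cams.read_camera(c)
for q in("clip_peg","clip_pivot","front_edge","line"):
    P={}
    for c in D:
        r=landmark_of(c,q)
        if r: P[c]=r[0]["pixel"];print(q,c,np.array(P[c]),round(r[0]["confidence"],2),E3.T@(at_depth(c,P[c],dep(D[c][1],P[c]))-q0))
    if len(P)==2: t=tri(P["top"],P["side"]);print("  tri desk",E3.T@(t[0]-q0),t[1])
a,b=D["top"][0],D["side"][0]
A=a[160:290,200:350];B=b[130:260,270:420]
f=lambda i:cv2.convertScaleAbs(cv2.resize(i,None,fx=2.6,fy=2.6,interpolation=cv2.INTER_CUBIC),alpha=1.5)
import time;cv2.imwrite("pics/clip%d.png"%time.time(),np.hstack([f(A),f(B)])[...,::-1])
E
python3 k.py;ls pics
```

```text
tip [-31.75   4.72  69.83] Fdesk [0.55 0.9  0.18] 11.55
-36 [118 119 120 121 122 123 124 124 122 122 121 121 119 111  98  83  73  73
  79  82  82  82  82  81  82] x from -12 step 1; steepest 2.5999999999998806
-20 [ 26  27  35  56  83 105 118 123 123 122 121 121 119 112  98  83  75  75
  80  82  82  82  82  81  81] x from -12 step 1; steepest 2.399999999999885
5 [ 23  26  35  55  82 104 119 124 123 122 121 121 120 112  98  83  74  75
  80  82  83  83  83  83  83] x from -12 step 1; steepest 2.199999999999889
30 [ 88 106 118 122 125 126 126 126 125 124 123 123 121 113  98  83  74  76
  80  83  83  82  81  81  81] x from -12 step 1; steepest 1.9999999999998863
rail line centroid 2.1041426840987243 at y -48.0
rail line centroid 2.0969894780029916 at y 56.0
clip_peg top [248.8 126.2] 0.59 [  14.6 -161.6   -7.8]
clip_peg side [351.9 197.6] 0.71 [-6.2 87.2 22.3]
  tri desk [ 24.9 -14.4  78.9] 228.7745906908062
clip_pivot top [321.7 113.2] 0.72 [-137.1 -184.9  -36.5]
clip_pivot side [363.  184.1] 0.77 [-60.7  87.2  14.6]
  tri desk [-109.   -38.9   18.8] 242.13880662844403
front_edge top [267.1 207.5] 0.67 [ 0.5 -4.1  6.7]
line top [265.6 212.7] 0.78 [3.7 4.3 1.1]
clip1796128452.png
fine_1065.png
fine_1155.png
fine_994.png
near1.png
rect0.png
side0.png
top0.png
```

```bash
cat > r.py <<'E'
from h import *
import sys
im=cams.read_camera("top")[0];im2=cams.read_camera("side")[0]
o=[]
for c,i,h in(("top",im,12),("top",im,39.5),("side",im2,12),("side",im2,39.5)):
    a=cv2.convertScaleAbs(rect(c,i,h,-100,20,20,115,s=3),alpha=1.6 if c=="top" else 1.2)
    for x in range(-100,20,10): cv2.line(a,((x+100)*3,0),((x+100)*3,14 if x%50==0 else 6),(255,0,0),1)
    for y in range(20,115,10): cv2.line(a,(0,(y-20)*3),(14 if y%50==0 else 6,(y-20)*3),(255,0,0),1)
    o.append(a)
cv2.imwrite("pics/"+sys.argv[1],np.vstack([np.hstack(o[:2]),np.hstack(o[2:])])[...,::-1])
E
python3 r.py clipr.png
```

```text
(no output)
```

View pics/clipr.png

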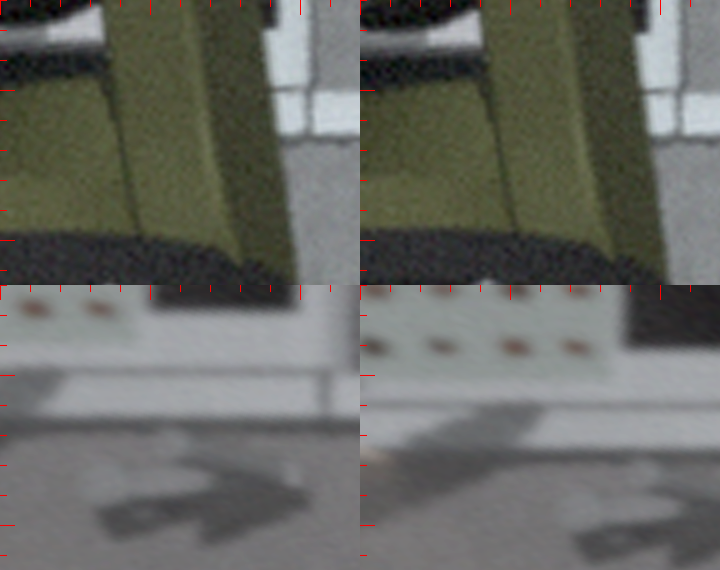

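```bash
sed -e 's/im=cams.read_camera("top")\[0\];im2=cams.read_camera("side")\[0\]/im=cv2.imread("pics\/top0.png")[...,::-1].copy();im2=cv2.imread("pics\/side0.png")[...,::-1].copy()/' -e 's/20,115,s=3/20,115,s=3/' r.py > r0.py; python3 r0.py clipr0.png
```

```text
(no output)
```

View pics/clipr0.png

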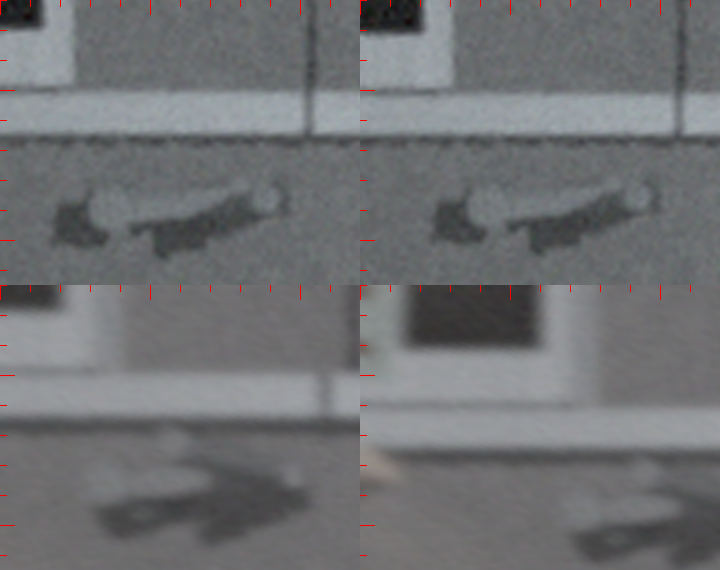

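>>> play_rows(
  rows=[
    [0.096,-0.318,0,0,0,0,0.4],
    [0.096,-0.318,0,0,0,0,0.4],
    [0.096,-0.318,0,0,0,0,0.4],
    [0.096,-0.318,0,0,0,0,0.4],
    [0.096,-0.318,0,0,0,0,0.4],
  ],
)

```text
clock: 12.85
ee_pos: [495.4, 37.9, 155.4]
tool_rot: [-0.036, 0.674, 0.737, 0.033]
wrist_force: [0.2, -0.5, 0.6]
finger_gap: 0.399
gripper_force: 0.0
```

```bash
python3 g.py -8 84 20.5; cat > s.py <<'E'
from h import *
import sys
a,_=cams.read_camera("top");b,D=cams.read_camera("side")
B=cv2.resize(b[100:260,270:430],None,fx=3.6,fy=3.6,interpolation=cv2.INTER_CUBIC);cv2.imwrite("pics/"+sys.argv[1],cv2.convertScaleAbs(B,alpha=1.4)[...,::-1])
E
python3 s.py s1.png
```

```text
frac shift [ 0.     -0.0021  0.1967] turn [ 0.0003  0.0001 -0.0001]
tip in desk frame [-8.0073 83.4908 69.6788] F desk [-0.4225 -0.1399  0.609 ] t 12.85 gap 0.3990082699649928 j [-0.0463  0.2565  1.7491  0.1055  1.1507 -0.1805]
```

View pics/s1.png

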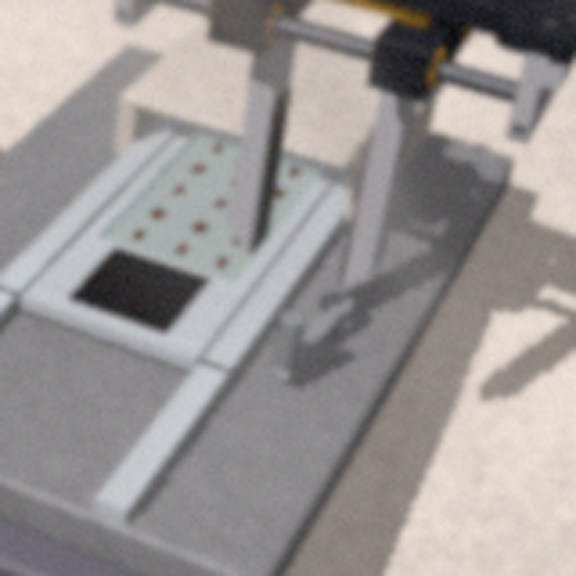

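```bash
python3 - <<'E'
from h import *
np.set_printoptions(precision=1,suppress=True)
for y in(80,84,88):
  for h in(13.5,39.5): print(y,h,(proj("side",q0+E3@[-8,y,h])-[270,100])*3.6)
print((proj("side",q0+E3@[-12,84,39.5])-[270,100])*3.6)
for y in(-17,17): print("tip",(proj("side",q0+E3@[-8,83.5+y,68.4])-[270,100])*3.6)
E
```

```text
80 13.5 [277.8 359.8]
80 39.5 [286.7 311.7]
84 13.5 [286.3 362.9]
84 39.5 [295.5 314.8]
88 13.5 [294.9 366. ]
88 39.5 [304.3 317.8]
[298.8 310. ]
tip [266.8 245.6]
tip [343.6 271.2]
```

>>> play_rows(
  rows=[
    [0.004,0.004,0.1,0,0,0,0.4],
    [0.004,0.004,0.17,0,0,0,0.4],
    [0.004,0.004,0.194,0,0,0,0.4],
    [0.004,0.004,0.194,0,0,0,0.4],
    [0.004,0.004,0.194,0,0,0,0.4],
  ],
  force=8,
)

```text
clock: 13.45
ee_pos: [495.6, 43.7, 107.7]
tool_rot: [-0.036, 0.674, 0.738, 0.033]
wrist_force: [-0.1, 0.5, 0.2]
finger_gap: 0.399
gripper_force: 0.0
```

>>> play_rows(
  rows=[
    [0,0,0,0,0,0,0.2],
    [0,0,0,0,0,0,0.1],
    [0,0,0,0,0,0,0],
    [0,0,0,0,0,0,0],
    [0,0,0,0,0,0,0],
  ],
  force=8,
)

```text
clock: 13.95
ee_pos: [495.1, 43.8, 107.3]
tool_rot: [-0.036, 0.674, 0.738, 0.033]
wrist_force: [-0.9, 0.1, 2.7]
finger_gap: 0.113
gripper_force: 8.0
```

```bash
python3 g.py -8 84 20.5
```

```text
frac shift [-0.0048 -0.0032  0.0027] turn [ 0.0001  0.     -0.    ]
tip in desk frame [-6.8053 83.1959 21.1713] F desk [0.4359 0.9155 2.6506] t 13.95 gap 0.11259015601995034 j [-0.0344  0.3216  1.7913  0.1117  1.0435 -0.182 ]
```

>>> play_rows(
  rows=[
    [-0.0026,0.0183,-0.003,0,0,0.0267,0],
    [-0.0075,0.0397,-0.003,0,0,0.0586,0],
    [-0.0147,0.0605,-0.003,0,0,0.0904,0],
    [-0.0238,0.0805,-0.003,0,0,0.1222,0],
    [-0.035,0.0995,-0.003,0,0,0.1541,0],
    [-0.0479,0.1172,-0.003,0,0,0.1859,0],
    [-0.0595,0.1305,-0.003,0,0,0.2114,0],
    [-0.0715,0.1421,-0.003,0,0,0.2355,0],
  ],
)

```text
clock: 14.75
ee_pos: [532.0, 29.5, 105.7]
tool_rot: [-0.046, 0.895, 0.443, 0.017]
wrist_force: [0.1, 1.4, -1.8]
finger_gap: 0.109
gripper_force: 8.0
```

```bash
python3 g.py -26 47.7 20.5 0.74
```

```text
frac shift [-0.0042  0.0041  0.0034] turn [-0.0002 -0.     -0.001 ]
tip in desk frame [-24.5294  47.7407  21.3394] F desk [ 1.2377 -0.277  -1.9701] t 14.75 gap 0.10881640350744125 j [-0.0591  0.3971  1.6893  0.1099  1.073   0.54  ]
```

>>> play_rows(
  rows=[
    [-0.0026,0.0183,0.0015,0,0,0.0267,0],
    [-0.0075,0.0397,0.0015,0,0,0.0586,0],
    [-0.0147,0.0605,0.0015,0,0,0.0904,0],
    [-0.0238,0.0805,0.0015,0,0,0.1222,0],
    [-0.035,0.0995,0.0015,0,0,0.1541,0],
    [-0.0479,0.1172,0.0015,0,0,0.1859,0],
    [-0.0595,0.1305,0.0015,0,0,0.2114,0],
    [-0.0715,0.1421,0.0015,0,0,0.2355,0],
  ],
)

```text
clock: 15.55
ee_pos: [549.9, -6.3, 102.0]
tool_rot: [-0.049, 0.995, 0.089, 0.0]
wrist_force: [2.3, 2.5, -1.4]
finger_gap: 0.113
gripper_force: 8.0
```

```bash
python3 g.py -62.9 33.5 20.5 1.475
```

```text
frac shift [-0.0015  0.0039  0.0031] turn [-0.     -0.0003 -0.0026]
tip in desk frame [-61.8925  33.1847  21.2779] F desk [ 2.1088 -2.5439 -1.6412] t 15.55 gap 0.11264618670324346 j [-0.1217  0.4384  1.6388  0.1078  1.0868  1.2195]
```

>>> play_rows(
  rows=[
    [0,0.004,0,0,0,0,0],
    [0,0.004,0,0,0,0,0],
    [0,0.004,0,0,0,0,0],
  ],
)

```text
clock: 15.85
ee_pos: [549.8, -6.4, 102.0]
tool_rot: [-0.049, 0.995, 0.091, 0.0]
wrist_force: [1.6, 7.3, -0.8]
finger_gap: 0.11
gripper_force: 8.0
```

>>> play_rows(
  rows=[
    [0,0.004,0,0,0,0,0],
    [0,0.004,0,0,0,0,0],
    [0,0.004,0,0,0,0,0],
  ],
)

```text
clock: 16.15
ee_pos: [549.9, -6.6, 101.9]
tool_rot: [-0.05, 0.995, 0.091, 0.0]
wrist_force: [0.8, 11.6, 0.2]
finger_gap: 0.111
gripper_force: 8.0
```

```bash
python3 g.py -62.9 33.5 20.5 1.475
```

```text
frac shift [-0.0014  0.0025  0.0029] turn [-0.0008 -0.0001 -0.0013]
tip in desk frame [-62.2081  33.2115  21.2286] F desk [11.4897 -1.8452 -0.9569] t 16.15 gap 0.11134935390676523 j [-0.1233  0.4392  1.638   0.1101  1.0882  1.2127]
```

>>> play_rows(
  rows=[
    [0,-0.005,0,0,0,0,0.4],
    [0,-0.006,0,0,0,0,0.4],
    [0,-0.006,0,0,0,0,0.4],
    [0,-0.006,-0.01,0,0,0,0.4],
    [0,-0.006,-0.1,0,0,0,0.4],
    [0,-0.006,-0.3,0,0,0,0.4],
    [0,-0.006,-0.45,0,0,0,0.4],
    [0,-0.006,-0.6,0,0,0,0.4],
  ],
)

```text
clock: 16.95
ee_pos: [550.8, -21.6, 253.4]
tool_rot: [-0.048, 0.995, 0.091, 0.0]
wrist_force: [0.6, 0.9, -0.5]
finger_gap: 0.4
gripper_force: 0.0
```

>>> play_rows(
  rows=[
    [0.6,0,0,0,0,0,0.4],
    [0.6,-0.7,0,0,0,0,0.4],
    [0.6,-0.9,0,0,0,0,0.4],
    [0.6,-0.9,0,0,0,0,0.4],
    [0.6,-0.9,0,0,0,0,0.4],
    [0.6,-0.9,0,0,0,0,0.4],
    [0.6,-0.9,0,0,0,0,0.4],
  ],
)

```text
clock: 17.65
ee_pos: [657.6, 231.2, 274.1]
tool_rot: [-0.049, 0.994, 0.093, -0.0]
wrist_force: [0.1, -0.1, -0.9]
finger_gap: 0.397
gripper_force: 0.0
```

```bash
python3 f.py; python3 k.py; python3 - <<'E'
from h import *
o=[cv2.convertScaleAbs(rect(c,cams.read_camera(c)[0],h,-110,30,-60,110,s=2.8),alpha=a) for c,h,a in(("top",10,1.6),("side",10,1.2))]
cv2.imwrite("pics/fin.png",np.hstack(o)[...,::-1]);print(o[0].shape)
E
```

```text
tip [180.42 -95.59 170.5 ] Fdesk [-0.21 -0.14 -0.93] 17.65
-36 [101 102 104 106 110 118 124 128 132 135 140 145 146 140 124 105  94  93
 100 105 105 105 104 103 103] x from -12 step 1; steepest 2.399999999999885
-20 [ 32  33  38  53  75  93 104 107 107 106 105 104 102  94  82  71  65  66
  70  72  73  73  73  73  73] x from -12 step 1; steepest 1.9999999999998863
5 [ 30  31  37  52  74  95 109 118 124 129 135 141 144 137 122 105  95  96
 102 104 105 105 105 105 105] x from -12 step 1; steepest 2.199999999999889
30 [104 105 106 108 113 119 128 135 139 143 146 150 150 142 125 105  94  97
 102 105 105 104 103 103 103] x from -12 step 1; steepest 1.9999999999998863
rail line centroid 2.1479269446882427 at y -48.0
rail line centroid 2.1267891783206565 at y 56.0
clip_peg top [306.2 224.6] 0.67 [-59.   35.4  37.6]
clip_peg side [334.6 169.3] 0.73 [-59.8  35.3  25.1]
  tri desk [-62.   34.7  23.5] 0.17603549349197778
clip_pivot top [310.5 254.9] 0.66 [-64.4  87.9  15.8]
clip_pivot side [364.8 185. ] 0.7 [-58.6  90.9  15.5]
  tri desk [-65.8  88.6  10.2] 1.296283295070653
front_edge top [266.3 210.3] 0.6 [1.9 0.2 1.2]
line top [264.9 213. ] 0.76 [4.9 4.7 0.2]
line side [301.4 189.9] 0.76 [-0.1  4.5  7.5]
  tri desk [ 6.   6.3 12.3] 1.278607482664966
(476, 392, 3)
```

View pics/fin.png

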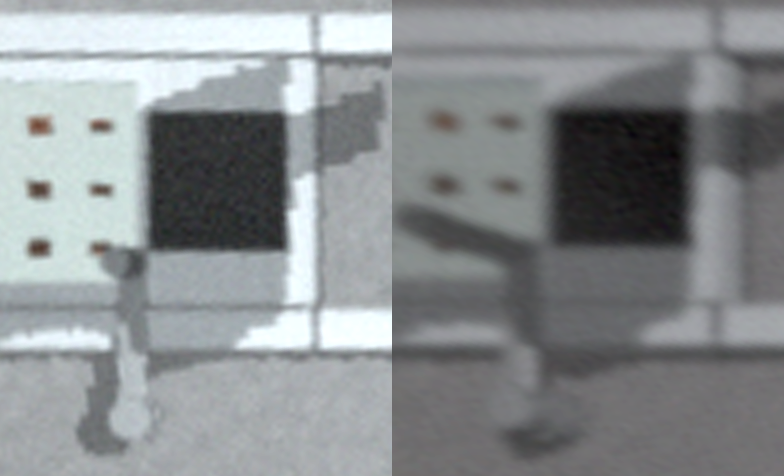

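The picture shows the clip arm square across the plate: pivot at pixel (130, 420), peg foot at about (131, 265). The plate's front edge lies on the scribed line at column 316. Handing in.

```bash
python3 -c "
from plant import manip
print(manip.hand_in())"
```

```text
the job is handed in; nothing more can be done
None
```

The job is handed in at about 18 s: the plate's front edge is within about 0.5 mm of the scribed line by camera, with about 11 N the highest press I read. The clip is swung to its end stop, square over the plate, and the robot is clear; I saw no contact with the dish, jar or tweezers but did not re-measure them.

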